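Screw the fume nozzle onto the bench riser so that it faces the weld

ROBOT

A 7-joint arm with a two-finger parallel gripper is mounted at the origin on the work surface. World frame = base frame: x ahead of the robot, y to its left, z up, the work surface at z = 0. Lengths are in m, angles in rad, forces in N, time in s.
With the tool pointing down it reaches from about 0.35 to 0.775 m from the base axis. Payload 3.1 kg.
Tool frame: the origin (TCP) lies at the very end of the fingers, on their centre line; the grasp point (between the pads) lies 19 mm behind it (arm.grip_point_offset is the distance from the TCP to the grasp point, in m); z points along the fingers, y is the line along which they close (so a half turn about z gives the same grasp; the last joint's range is limited). The gripper opens to 85 mm and grips with 20 to 120 N. Pads are 22 mm wide; open, the fingers measure 114 mm over their backs; the gripper's body (76 mm by 85 mm) begins 54 mm behind the grasp point. The pads swing forward as they close: fully open they stand 13 mm farther back than shut.
Start: joints at [-1.388, 0.311, 0.014, 1.512, -0.004, 1.319, -0.027], TCP at [0.123, 0.536, 0.231] pointing down, gripper open.
Joint ranges: [-2.7, 2.7], [-0.3, 1.91], [-1.27, 1.3], [0.12, 2.57], [-1.44, 4.58], [0.2, 2.03], [-3.05, 3.05]. Speed limits (rad/s): [2.79, 2.79, 3.14, 3.14, 3.14, 3.14, 3.14].

INTERFACE

Orientations are given as a unit quaternion [x, y, z, w].
In Python, from plant import arm gives the robot as it stands.
- The arm moves only by the shell command python3 -m inch 'ROWS' [FORCE]. ROWS is JSON, a list of rows, each an object of numbers: "dx", "dy", "dz": the shift along the world's x, y, z in m; "ax", "ay", "az": the turn, a rotation vector about the world's x, y, z in rad; "hand": the finger opening in m, from 0 to 0.0854. A call has 1 to 5 rows; each row shifts and turns the commanded pose from where the row before left it; what a row does not reach is not made up. A row lasts 1/8 s, in which the tool goes at most 62.5 mm and 10.7 degrees, less where a joint would pass 70% of its speed; a pose out of reach is approached as far as the arm can. A call with a gripper value outside its range is refused whole. The fingers move at their own pace and stop on an object; FORCE is the grip in N (left out, the last holds). Time passes only in rows, so rows that do not move let the fingers close. It gives the time, the measured TCP pose, the force, the opening and the grip force at its end, in the units of the state.
- arm.get_state(): the state, without advancing time (a new reading comes with each control period).
- arm.read_camera(name): name is "side" or "top" or "wrist"; returns the picture (400x640x3 uint8, red, green, blue); there is no depth.
- arm.calibration(name): a dict with "fx", "fy", "cx", "cy" (pixels), "R" (3x3) and "t" (3): a world point X has camera coordinates R X + t. Camera axes: x right, y down, z forward; pixel columns grow to the right and rows downward; lengths in m; the calibration is good to about 2 mm. The wrist camera is an equidistant fisheye: a pixel r from the principal point sees the ray r / f radians off the axis. A picture is of the moment at which its call begins: read the wrist's pose just before it. calibration takes no time and is no camera call; for the wrist camera it gives the pose at the moment of the call.
- arm.sign_off(): hands the job in; it is judged then, once.
The state is a dict: "t": time; "joint_pos": joint angles; "qd": joint speeds; "effort": joint torques, N m; "eef_pos": TCP position; "tcp_rot": TCP orientation; "ft_force": force on the tool from outside, world axes, zero at the start; "moment": the same for the moment, N m; "opening": finger opening in m; "grip_force": force on a finger pad.
Only numpy, scipy, OpenCV 4.12 (cv2) and the standard library are available. Lean on these libraries where they do the work, as an engineer would, in place of code of your own. Each camera call takes 0.05 s, during which the arm holds its last target. There are 200 camera calls.

TASK

Take the yellow fume-extraction nozzle from the bench and lower it, held, square onto the threaded bench riser until you feel it rest on the thread; do not drop it. Then screw it down clockwise until the blue sprung seal ring under it is pressed and its mouth points straight at the weld seam on the fixture, and let go: it is the facing that counts, not how tight it is. Turn it gently, letting it sink with its thread and never forcing, pulling or pressing hard on it, and leave the other things on the bench where they are.

Things in the scene. Friction and masses are not known exactly. Their poses are not given: they have to be found in the camera images.
- nozzle: Yellow sheet-metal nozzle, loose, upright on the bench, 0.2 to 0.4 kg, 92 mm high. Origin: centre of its lower rim, z up its axis; its mouth points along +x. Collar 58 mm across, z 0 to 34 mm, open below, bore 50 mm (about 1.2 mm clear of the thread all round). Body to z = 60 mm. Flared mouth reaches x = 87 mm, 84 mm wide, z 26 to 62 mm.
- nozzle_boss (a point): point on the nozzle's axis, 79 mm up: middle of its round ribbed black turning boss, 44 mm across, z 61 to 92 mm of the nozzle. Grip here, at any yaw, with 20 to 40 N (less slips once the seal loads the thread). Axes as the nozzle's
- nozzle_mouth (a point): centre of the nozzle's mouth, 86 mm ahead of its axis, 44 mm up; axes as the nozzle's
- nozzle_lug (a point): one of the two thread lugs inside the collar, 8 mm above the rim, 24 mm to the +y side of the axis; the other is across from it, at -y. Each is 3.5 mm thick, 48 degrees long, inclined with the thread. If the nozzle lands with its rim above 103.5 mm the lugs may be caught on the ribs' very ends: lift it 5 mm and set it on half a radian further clockwise
- riser: Fixed grey flanged steel riser (flange 110 mm across), origin: centre of the flange's underside, z up. Pipe 40 mm across, ends at z = 115 mm. At its top a right-handed two-start round thread, 48 mm over the crests: clockwise from above goes down 2.4 mm a rad (lead 15.2 mm), axial play 1.3 mm. It locks by friction: a nozzle let go in it stays put
- riser_top (a point): centre of the pipe's upper end, 115 mm above the bench. The thread's two ribs (4 mm thick) start 5 mm lower, half a turn apart; where round the pipe is unmarked and differs each time. A nozzle set on lands with its lugs on the ribs, its rim anywhere from 106 mm (just at the rib starts) to 98 mm up, 2.4 mm lower for each rad its lugs stand past the starts: feel for it
- seal (a joint): how far the blue seal ring (62 mm across, under the thread, its top 99 mm above the bench when free) is pressed, m: 0 free, 0.0105 bottomed. Spring: 4.5 N plus 0.9 N per mm. It is pressed 1 mm when the lugs are some 3.4 rad past the rib starts and bottoms near 7.2 rad. So a nozzle set on 3.95 rad (226 degrees) counterclockwise of its final facing always ends well
- fixture: Fixed steel weld fixture, plate 160 x 180 x 14 mm with a T-joint held by two toggle clamps, 77 mm high. Origin: centre of its underside
- seam (a point): middle of the weld seam on the fixture, at the foot of the T's upright plate, 23 mm above the bench: the nozzle's mouth must point at it as seen from above
- dip_tub: loose tub with red lid, 68 mm across, 65 mm high, stands where the nozzle might be; origin at its underside; leave alone
- blanking_cap: loose orange pipe cap, 62 mm across, 32 mm high; origin at its underside; leave alone
- hammer: loose hammer; leave alone
- brush: loose brush; leave alone
- f_clamp: loose blue clamp, 200 mm; leave alone
- magnet_square: loose red triangular welding magnet, 100 mm, 22 mm high; leave alone
Not all that is in view belongs to the job. Leave any brown or pink look-alike of the fixture alone. There is more than one size of the nozzle; the one meant has the size given above.

How it is judged:
By the outcome, as a careful person would: the job done as asked, in the order asked, and still so for the second after the job is handed in, with the robot touching nothing.
It also fails if it takes over 72 s, if anything falls off the work surface, if the arm or the gripper's body presses on something with over 40 N, if the wrist force passes 120 N, or if a joint passes its speed limit or range.

## Working session

There is one attempt and no reset: what is moved stays moved. The work goes in short steps, Python scripts to look and compute and a shell command to move; the robot and the scene stay as the last step left them, time stands still between calls to the robot, and variables do not carry over. Pictures are saved under pics/ and viewed, at most 13 in all, crops included, and the job is handed in when it is done.

```bash
mkdir -p pics; ls
python3 - <<'E'
from plant import arm
import cv2,json
for n in("top","side"):
    cv2.imwrite(f"pics/{n}0.png",arm.read_camera(n)[:,:,::-1])
    c=arm.calibration(n);print(n,c)
s=arm.get_state();print(s)
E
```

```text
pics
top {'fx': 509.14143383006757, 'fy': 509.14143383006757, 'cx': 331.6773950468268, 'cy': 204.51572624558545, 'R': array([[-0.00587719, -0.99997684, -0.00343079],
       [-0.99243425,  0.00625354, -0.12261795],
       [ 0.12263657,  0.00268419, -0.99244802]]), 't': array([-0.02854237,  0.56708787,  1.85739597])}
side {'fx': 450.0494535658297, 'fy': 450.0494535658297, 'cx': 317.2512505578163, 'cy': 203.66455759424275, 'R': array([[ 0.96116485, -0.27562982,  0.01379593],
       [-0.18348833, -0.67559408, -0.7140761 ],
       [ 0.20614111,  0.68381345, -0.69993214]]), 't': array([-0.53189156,  0.14855885,  1.36739543])}
{'t': 0.1, 'joint_pos': array([-1.38769898,  0.31164894,  0.01399841,  1.51287964, -0.00438447,
        1.31918252, -0.02721911]), 'qd': array([ 0.00211646, -0.00233088, -0.00041598, -0.00226167, -0.00165462,
       -0.00115579,  0.0002833 ]), 'effort': array([ 7.39508414e-05, -3.80852938e+01,  1.46297752e-01, -2.31238997e+01,
        1.22696193e-02,  8.03067436e-03, -1.90631766e-05]), 'eef_pos': array([0.12245183, 0.53554025, 0.23033482]), 'tcp_rot': array([ 1.12134171e-01,  9.93692527e-01, -1.04199215e-03, -6.48235174e-05]), 'ft_force': array([-0.17036233, -0.571831  , -0.39178291]), 'moment': array([ 0.01855281, -0.01022811,  0.06928644]), 'grip_force': 0.0, 'opening': 0.08561379939018074}
```

View pics/top0.png

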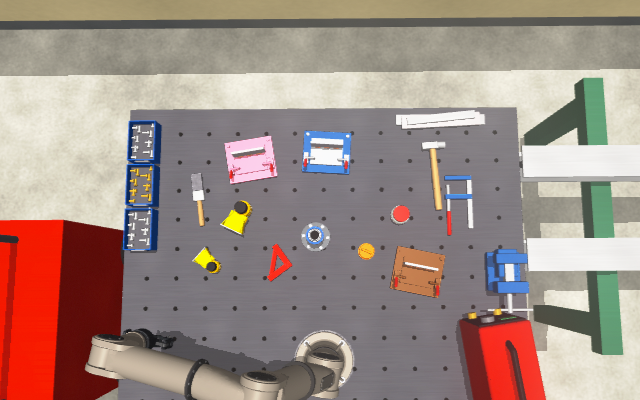

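View pics/side0.png

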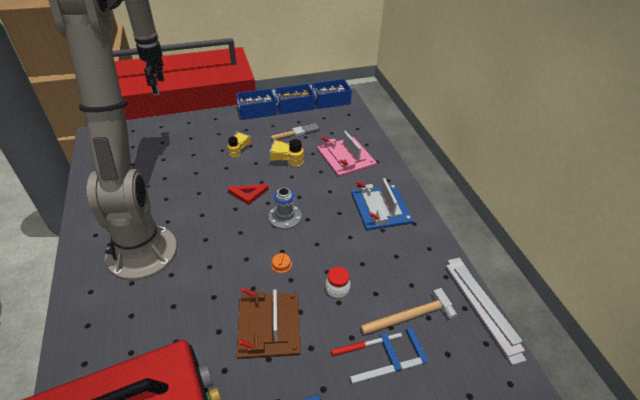

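Top view: the yellow nozzle candidates are the large one at (240,215) with its boss at (244,207), and the small one at (208,261). The fixture candidates are blue at (327,152), pink at (250,160) and brown at (418,272). The riser is at (315,236). I choose the large nozzle and the blue fixture, and will check both in a close crop.

```bash
cat > h.py <<'E'
import numpy as np,cv2
from plant import arm
def ray(c,u,v):
    d=np.array([(u-c['cx'])/c['fx'],(v-c['cy'])/c['fy'],1.])
    R=np.array(c['R']);return -R.T@c['t'],R.T@d
def at(c,u,v,z):
    o,d=ray(c,u,v);return o+d*(z-o[2])/d[2]
def proj(c,X):
    p=np.array(c['R'])@X+c['t'];return c['fx']*p[0]/p[2]+c['cx'],c['fy']*p[1]/p[2]+c['cy']
def fray(c,u,v):
    a=np.array([(u-c['cx']),(v-c['cy'])]);r=np.hypot(*a);th=r/c['fx']
    d=np.r_[a/max(r,1e-9)*np.sin(th),np.cos(th)];R=np.array(c['R']);return -R.T@c['t'],R.T@d
def fat(c,u,v,z):
    o,d=fray(c,u,v);return o+d*(z-o[2])/d[2]
E
python3 - <<'E'
from h import *
t=cv2.imread('pics/top0.png');s=cv2.imread('pics/side0.png')
def crop(im,x,y,w,h):return cv2.resize(im[y:y+h,x:x+w],(400,300),interpolation=cv2.INTER_CUBIC)
a=np.hstack([crop(t,190,190,80,60+0),crop(t,287,122,80,60)])
b=np.hstack([crop(s,220,115,100,75),crop(s,340,170,80,60)])
cv2.imwrite('pics/c1.png',np.vstack([a,b]))
c=arm.calibration('top');d=arm.calibration('side')
print('big boss',at(c,244,207,.092),at(d,296,145,.092));print('small',at(c,213,266,.07))
print('riser',at(c,315,235,.115),at(d,285,190,.115));print('fix',at(c,327,152,.014))
print(at(c,208,261,.0),at(c,235,220,.04))
E
```

```text
big boss [0.55281258 0.28383759 0.092     ] [0.5540706  0.28294385 0.092     ]
small [0.3424609  0.39600424 0.07      ]
riser [0.44887744 0.02733339 0.115     ] [0.45754572 0.03729652 0.115     ]
fix [ 0.77100641 -0.0153179   0.014     ]
[0.36141549 0.43157832 0.        ] [0.5108713  0.32553813 0.04      ]
```

View pics/c1.png

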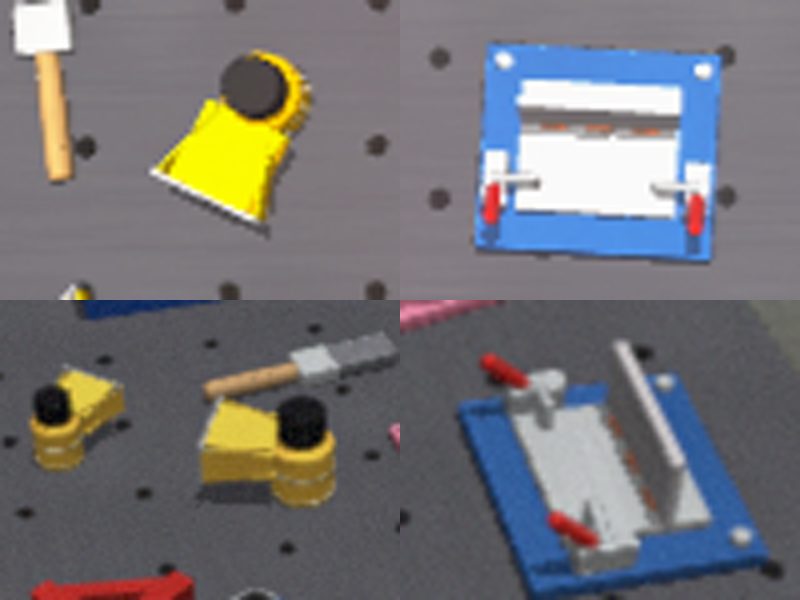

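Close crop: the upper-left and lower-left panels show the big nozzle. Its boss top is at top (241,207.6) and the mouth's upper corners are at (220,224.4) and (243.6,236.4). The mouth is about 26 px, roughly 90 mm, so this is the right size; the smaller one is a look-alike. The blue fixture has brown seam dots centred near top (326.4,147.8). Next I move above the nozzle.

```bash
python3 -m inch '[{"dx":0.043,"dy":-0.023,"az":-0.05},{"dx":0.043,"dy":-0.023,"az":-0.05},{"dx":0.043,"dy":-0.023,"az":-0.05},{"dx":0.043,"dy":-0.023,"az":-0.05},{"dx":0.043,"dy":-0.023,"az":-0.05}]'
python3 -m inch '[{"dx":0.043,"dy":-0.023,"az":-0.05},{"dx":0.043,"dy":-0.023,"az":-0.05},{"dx":0.043,"dy":-0.023,"az":-0.05},{"dx":0.03,"dy":-0.023,"az":-0.05},{"dx":0.0,"dy":0}]'
python3 - <<'E'
from h import *
c=arm.calibration('top');d=arm.calibration('side')
b=at(c,241,207.6,.092);m=(at(c,220,224.4,.062)+at(c,243.6,236.4,.062))/2
print('boss',b,at(d,295.5,142,.092),'mouth',m,np.degrees(np.arctan2(*(m-b)[1::-1])))
print('seam',at(c,326.4,147.8,.023))
w=arm.calibration('wrist');cv2.imwrite('pics/w1.png',arm.read_camera('wrist')[:,:,::-1])
print(w);print(arm.get_state()['joint_pos'])
E
```

```text
boss [0.55070339 0.29461957 0.092     ] [0.55666409 0.30070325 0.092     ] mouth [0.47087862 0.33234552 0.062     ] 154.70413296410044
seam [ 0.78521012 -0.01322281  0.023     ]
{'fx': 309.70691628693146, 'fy': 309.70691628693146, 'cx': 314.4938206009323, 'cy': 206.206569932887, 'R': array([[ 0.22269982,  0.97488316, -0.00275804],
       [ 0.94028411, -0.21404733,  0.26466873],
       [ 0.25743074, -0.06153502, -0.96433545]]), 't': array([-0.54880877, -0.03547486,  0.37787134])}
[-1.38769702  0.31154601  0.01399223  1.51268338 -0.00441944  1.31923536
 -0.0272083 ]$[0]: bad value
$[0]: bad value
```

View pics/w1.png

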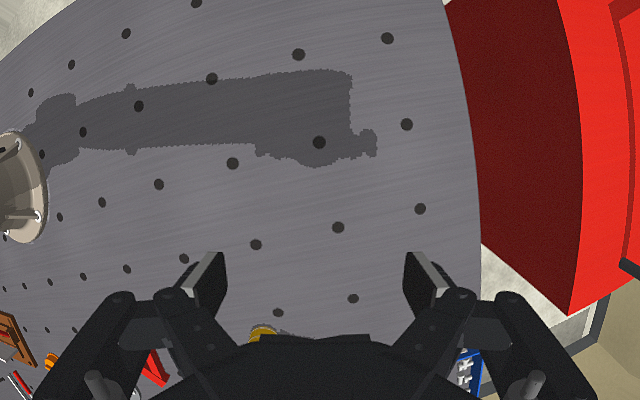

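Wrist view: bare bench, with the open fingers at (205,280) and (425,280). The rows were refused, so I will try them with every key present.

```bash
python3 -m inch '[{"dx":0.043,"dy":-0.023,"dz":0,"ax":0,"ay":0,"az":-0.03,"hand":0.085},{"dx":0.043,"dy":-0.023,"dz":0,"ax":0,"ay":0,"az":-0.03,"hand":0.085},{"dx":0.043,"dy":-0.023,"dz":0,"ax":0,"ay":0,"az":-0.03,"hand":0.085},{"dx":0.043,"dy":-0.023,"dz":0,"ax":0,"ay":0,"az":-0.03,"hand":0.085},{"dx":0.043,"dy":-0.023,"dz":0,"ax":0,"ay":0,"az":-0.03,"hand":0.085}]'
```

```text
t: 0.78
eef_pos: [0.3387, 0.4202, 0.231]
tcp_rot: [0.187, 0.982, -0.0, -0.0]
ft_force: [0.4, 0.9, -0.7]
opening: 0.0857
grip_force: 0.0
```

```bash
python3 -m inch '[{"dx":0.05,"dy":-0.026,"dz":0,"ax":0,"ay":0,"az":-0.03,"hand":0.085},{"dx":0.05,"dy":-0.026,"dz":0,"ax":0,"ay":0,"az":-0.03,"hand":0.085},{"dx":0.05,"dy":-0.026,"dz":0,"ax":0,"ay":0,"az":-0.03,"hand":0.085},{"dx":0.05,"dy":-0.026,"dz":0,"ax":0,"ay":0,"az":-0.03,"hand":0.085},{"dx":0.05,"dy":-0.026,"dz":0,"ax":0,"ay":0,"az":-0.03,"hand":0.085}]'
python3 -m inch '[{"dx":0,"dy":0,"dz":0,"ax":0,"ay":0,"az":0,"hand":0.085}]'
python3 - <<'E'
from h import *
w=arm.calibration('wrist');cv2.imwrite('pics/w2.png',arm.read_camera('wrist')[:,:,::-1])
print(w);print(arm.get_state()['joint_pos'])
np.save('w2.npy',w)
E
```

```text
t: 1.4
eef_pos: [0.5888, 0.2904, 0.2309]
tcp_rot: [0.26, 0.966, -0.0, -0.0]
ft_force: [0.1, 0.9, 0.3]
opening: 0.0852
grip_force: 0.0
t: 1.52
eef_pos: [0.5918, 0.2845, 0.2296]
tcp_rot: [0.264, 0.964, -0.003, 0.001]
ft_force: [0.8, -0.8, -1.0]
opening: 0.0849
grip_force: 0.0
{'fx': 309.70691628693146, 'fy': 309.70691628693146, 'cx': 314.4938206009323, 'cy': 206.206569932887, 'R': array([[ 0.50960979,  0.86039168, -0.00490133],
       [ 0.8294283 , -0.48973946,  0.26870795],
       [ 0.22879371, -0.1410015 , -0.96320923]]), 't': array([-0.54566265, -0.38716516,  0.28019289])}
[-0.65920034  0.547281    0.30292614  1.18792425 -0.15539732  1.43047086
  0.66465645]
```

View pics/w2.png

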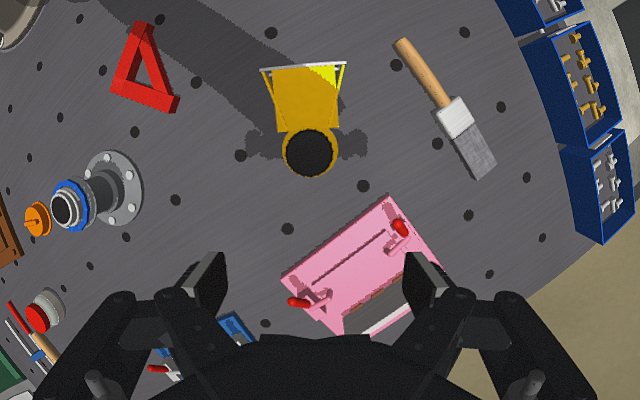

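Wrist view: the nozzle's boss is at (309,153) and its mouth corners are at (261,69) and (346,63). The riser top is at (62,209). The pink decoy is at (360,270).

Run:
```python
from h import *
w=np.load('w2.npy',allow_pickle=True).item();im=cv2.imread('pics/w2.png')
sub=im[120:190,270:350].astype(int);m=((sub.max(2)<75)).astype(np.uint8)
n,l,st,ce=cv2.connectedComponentsWithStats(m)
for i in range(1,n):
    if st[i,4]>200:print(st[i],ce[i]+[270,120])
b=fat(w,309,153,.092);ml=fat(w,261,69,.062);mr=fat(w,346,63,.062);mm=(ml+mr)/2
print('boss',b,'width',np.linalg.norm(ml-mr),'reach',np.linalg.norm((mm-b)[:2]),'yaw',np.degrees(np.arctan2(*(mm-b)[1::-1])),'perp',np.degrees(np.arctan2(*(ml-mr)[1::-1])))
print('boss diam',np.linalg.norm(fat(w,284,153,.092)-fat(w,334,153,.092)),'riser',fat(w,62,209,.115))
```

```text
[  0   0  17  40 400] [275.22 140.77]
[  16    9   47   48 1741] [308.78805284 152.67202757]
[ 61   9  19  31 327] [342.58715596 143.67584098]
boss [0.55603908 0.2996259  0.092     ] width 0.08416820016613576 reach 0.08573713589175999 yaw 153.50622688777682 perp -117.06698010454785
boss diam 0.045204848169599667 riser [0.45391928 0.03487116 0.115     ]
```

Width 84 mm and reach 86 mm match the specified nozzle. Next I align over the boss and descend.

```bash
python3 -m inch '[{"dx":-0.018,"dy":0.0075,"dz":0,"ax":0,"ay":0,"az":0.033,"hand":0.085},{"dx":-0.018,"dy":0.0075,"dz":-0.03,"ax":0,"ay":0,"az":0.033,"hand":0.085},{"dx":0,"dy":0,"dz":-0.04,"ax":0,"ay":0,"az":0,"hand":0.085},{"dx":0,"dy":0,"dz":-0.04,"ax":0,"ay":0,"az":0,"hand":0.085},{"dx":0,"dy":0,"dz":0,"ax":0,"ay":0,"az":0,"hand":0.085}]'
python3 -m inch '[{"dx":0,"dy":0,"dz":0,"ax":0,"ay":0,"az":0,"hand":0.085}]'
python3 - <<'E'
from h import *
w=arm.calibration('wrist');cv2.imwrite('pics/w3.png',arm.read_camera('wrist')[:,:,::-1])
s=arm.get_state();print(s['joint_pos'],s['eef_pos'],s['tcp_rot'])
E
```

```text
t: 2.2
eef_pos: [0.5469, 0.3066, 0.1176]
tcp_rot: [0.226, 0.974, -0.003, -0.004]
ft_force: [0.6, 0.4, -0.6]
opening: 0.0851
grip_force: 0.0
t: 2.33
eef_pos: [0.5518, 0.3076, 0.123]
tcp_rot: [0.227, 0.974, 0.001, 0.001]
ft_force: [0.4, 0.3, 1.1]
opening: 0.085
grip_force: 0.0
[-0.70904777  0.55549868  0.26686243  1.43701996 -0.15258777  1.16513405
  0.69237866] [0.55252772 0.30756934 0.12373062] [0.22682073 0.97393425 0.00158518 0.00138705]
```

View pics/w3.png

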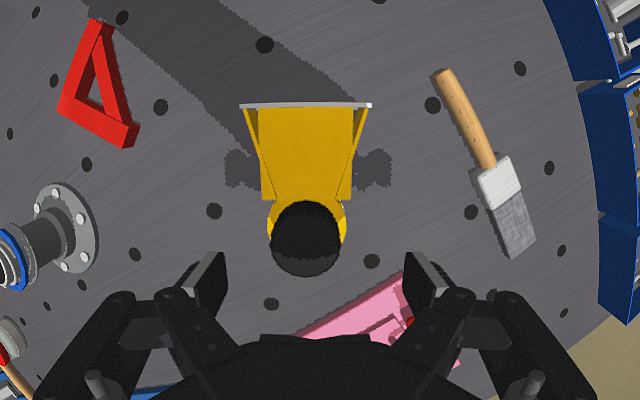

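Wrist view: the boss top is at (306,235), slightly left of the finger midline at 315, and the mouth is at (305,105), squarely ahead. I will correct sideways and descend.

```bash
python3 - <<'E'
from h import *
w=arm.calibration('wrist')
b=fat(w,306.5,234,.092);print(b)
mm=(fat(w,241,106,.062)+fat(w,371,106,.062))/2;print(mm,np.degrees(np.arctan2(*(mm-b)[1::-1])))
E
python3 -m inch '[{"dx":0.0035,"dy":-0.008,"dz":-0.01,"ax":0,"ay":0,"az":0,"hand":0.085},{"dx":0,"dy":0,"dz":-0.02,"ax":0,"ay":0,"az":0,"hand":0.085},{"dx":0,"dy":0,"dz":-0.02,"ax":0,"ay":0,"az":0,"hand":0.085},{"dx":0,"dy":0,"dz":-0.01,"ax":0,"ay":0,"az":0,"hand":0.085},{"dx":0,"dy":0,"dz":0,"ax":0,"ay":0,"az":0,"hand":0.085}]'
```

```text
[0.54973781 0.30407475 0.092     ]
[0.48014129 0.33742075 0.062     ] 154.39936949431268
t: 3.0
eef_pos: [0.555, 0.2975, 0.0609]
tcp_rot: [0.228, 0.974, -0.0, -0.0]
ft_force: [0.1, -0.0, 0.4]
opening: 0.0848
grip_force: 0.0
```

```bash
cat >> h.py <<'E'
def fproj(c,X):
    p=X@np.array(c['R']).T+c['t'];r=np.hypot(p[:,0],p[:,1]);th=np.arctan2(r,p[:,2])
    return np.c_[c['cx']+c['fx']*th*p[:,0]/r,c['cy']+c['fy']*th*p[:,1]/r]
E
cat > fit.py <<'E'
from h import *
from scipy.optimize import minimize
def circ(x,y,z,r):
    a=np.linspace(0,2*np.pi,40);return np.c_[x+r*np.cos(a),y+r*np.sin(a),0*a+z]
def fit(w,im,x0,zt,zb,r,thr=62):
    m=(im.max(2)<thr)
    def cost(p):
        h=cv2.convexHull(fproj(w,np.r_[circ(*p,zt,r),circ(*p,zb,r)]).astype(np.float32))[:,0]
        k=np.zeros(m.shape,np.uint8);cv2.fillConvexPoly(k,np.round(h*16).astype(np.int32),1,shift=4)
        d=cv2.dilate(k,np.ones((7,7),np.uint8))
        return ((k>0)&~m).sum()+((d>k)&m).sum()
    g=[(cost((x0[0]+i*.001,x0[1]+j*.001)),x0[0]+i*.001,x0[1]+j*.001) for i in range(-12,13) for j in range(-12,13)]
    g.sort();return g[:3],np.mean([q[1:] for q in g[:8]],0)
E
python3 - <<'E'
from fit import *
w2=np.load('w2.npy',allow_pickle=True).item()
print(fit(w2,cv2.imread('pics/w2.png'),(.554,.301),.092,.061,.022))
# w3 calibration: rebuild from pose: fixed tool->camera transform
from scipy.spatial.transform import Rotation as Ro
s=arm.get_state();c=arm.calibration('wrist')
RT=Ro.from_quat(s['tcp_rot']).as_matrix()
A=c['R']@RT; b=c['R']@s['eef_pos']+c['t']
print('cam in tool',-A.T@b)
q=np.array([.22682073,.97393425,.00158518,.00138705]);p=np.array([.55252772,.30756934,.12373062])
R3=A@Ro.from_quat(q).as_matrix().T;w3=dict(c,R=R3,t=b-R3@p)
print(fit(w3,cv2.imread('pics/w3.png'),(.554,.301),.092,.061,.022))
im=arm.read_camera('wrist')[:,:,::-1];cv2.imwrite('pics/w4.png',im)
print(fit(c,im,(.554,.301),.092,.061,.022))
s=arm.get_state();print(s['eef_pos'])
E
```

```text
([(np.int64(197), 0.555, 0.299), (np.int64(202), 0.555, 0.3), (np.int64(204), 0.556, 0.3)], array([0.556 , 0.2995]))
cam in tool [ 0.06595722  0.00039397 -0.1419431 ]
([(np.int64(352), 0.557, 0.299), (np.int64(377), 0.556, 0.299), (np.int64(385), 0.556, 0.3)], array([0.55625 , 0.299625]))
([(np.int64(783), 0.556, 0.299), (np.int64(799), 0.555, 0.3), (np.int64(817), 0.554, 0.3)], array([0.554875, 0.299875]))
[0.55552086 0.29801376 0.06166778]
```

View pics/w4.png

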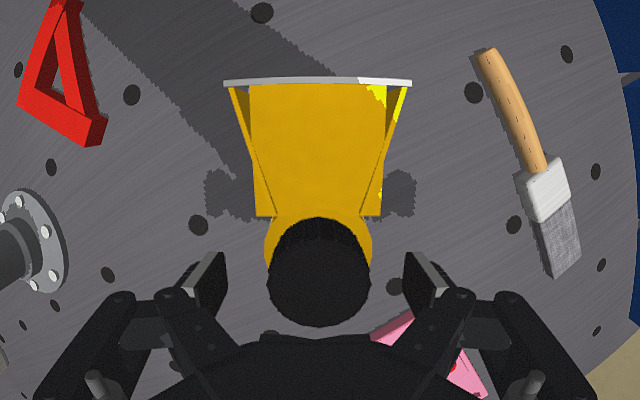

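Wrist view: the boss at (318,270) is centred between the open fingers at (215,280) and (420,280). All three fits agree on (0.556,0.2995). Next I make a small nudge, grip at 32 N and lift.

```bash
python3 -m inch '[{"dx":0.0005,"dy":0.0015,"dz":0,"ax":0,"ay":0,"az":0,"hand":0.06},{"dx":0,"dy":0,"dz":0,"ax":0,"ay":0,"az":0,"hand":0.04},{"dx":0,"dy":0,"dz":0,"ax":0,"ay":0,"az":0,"hand":0.036},{"dx":0,"dy":0,"dz":0,"ax":0,"ay":0,"az":0,"hand":0.036},{"dx":0,"dy":0,"dz":0,"ax":0,"ay":0,"az":0,"hand":0.036}]' 32
python3 -m inch '[{"dx":0,"dy":0,"dz":0,"ax":0,"ay":0,"az":0,"hand":0.036},{"dx":0,"dy":0,"dz":0,"ax":0,"ay":0,"az":0,"hand":0.036}]'
```

```text
t: 3.68
eef_pos: [0.556, 0.2999, 0.0622]
tcp_rot: [0.227, 0.974, 0.0, 0.0]
ft_force: [-1.0, -0.7, 4.3]
opening: 0.0434
grip_force: 32.8
t: 3.92
eef_pos: [0.556, 0.2999, 0.0622]
tcp_rot: [0.227, 0.974, 0.0, 0.0]
ft_force: [-2.2, -0.4, 5.3]
opening: 0.0431
grip_force: 32.8
```

```bash
python3 -m inch '[{"dx":0,"dy":0,"dz":0.02,"ax":0,"ay":0,"az":0,"hand":0.036},{"dx":0,"dy":0,"dz":0.04,"ax":0,"ay":0,"az":0,"hand":0.036},{"dx":0,"dy":0,"dz":0.04,"ax":0,"ay":0,"az":0,"hand":0.036},{"dx":0,"dy":0,"dz":0.04,"ax":0,"ay":0,"az":0,"hand":0.036},{"dx":0,"dy":0,"dz":0.02,"ax":0,"ay":0,"az":0,"hand":0.036}]'
python3 -m inch '[{"dx":-0.01,"dy":-0.032,"dz":0,"ax":0,"ay":0,"az":0,"hand":0.036},{"dx":-0.01,"dy":-0.032,"dz":0,"ax":0,"ay":0,"az":0,"hand":0.036},{"dx":-0.01,"dy":-0.032,"dz":0,"ax":0,"ay":0,"az":0,"hand":0.036},{"dx":-0.01,"dy":-0.032,"dz":0,"ax":0,"ay":0,"az":0,"hand":0.036},{"dx":-0.01,"dy":-0.030,"dz":0,"ax":0,"ay":0,"az":0,"hand":0.036}]'
python3 -m inch '[{"dx":0,"dy":0,"dz":0,"ax":0,"ay":0,"az":0,"hand":0.036},{"dx":0,"dy":0,"dz":0,"ax":0,"ay":0,"az":0,"hand":0.036},{"dx":0,"dy":0,"dz":0,"ax":0,"ay":0,"az":0,"hand":0.036}]'
python3 - <<'E'
from h import *
w=arm.calibration('wrist');cv2.imwrite('pics/w5.png',arm.read_camera('wrist')[:,:,::-1]);np.save('w5.npy',w)
s=arm.get_state();print(s['joint_pos'],s['eef_pos'],s['tcp_rot'])
E
```

```text
t: 4.55
eef_pos: [0.5559, 0.2998, 0.2224]
tcp_rot: [0.227, 0.974, 0.0, 0.001]
ft_force: [0.9, 0.0, -3.1]
opening: 0.0431
grip_force: 33.7
t: 5.18
eef_pos: [0.5041, 0.1401, 0.2195]
tcp_rot: [0.228, 0.974, -0.001, -0.001]
ft_force: [0.1, -0.4, -2.8]
opening: 0.0432
grip_force: 33.8
t: 5.55
eef_pos: [0.5053, 0.1432, 0.2206]
tcp_rot: [0.226, 0.974, 0.0, -0.001]
ft_force: [0.0, -0.4, -4.4]
opening: 0.0433
grip_force: 33.9
[-0.57187013  0.27148173  0.33294513  1.60611586 -0.09186272  1.2800826
  0.89047844] [0.50541119 0.1430298  0.22077289] [ 2.26271004e-01  9.74064321e-01 -4.85858629e-05 -3.58016364e-04]
```

View pics/w5.png

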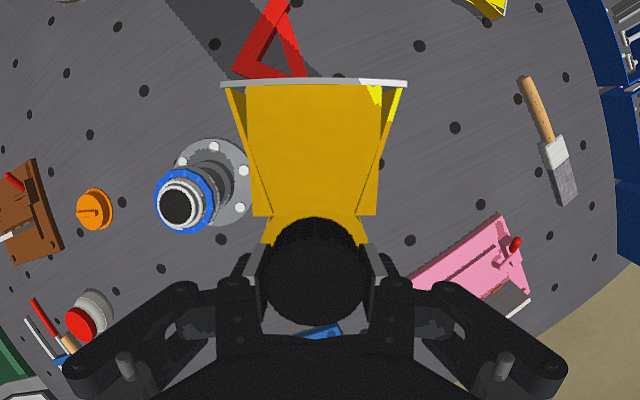

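Wrist view with the nozzle held: the riser bore is at (176,208), the blue seal ring is around (185,203) and the mouth corners are at (221,84) and (407,84). I will fit these numerically.

Run:
```python
from fit import *
w=np.load('w5.npy',allow_pickle=True).item();im=cv2.imread('pics/w5.png')
hsv=cv2.cvtColor(im,cv2.COLOR_BGR2HSV)
roi=np.zeros(im.shape[:2],bool);roi[160:245,145:235]=True
def back(pts,z):return np.array([fat(w,u,v,z) for u,v in pts])
def cfit(P):
    A=np.c_[2*P[:,:2],np.ones(len(P))];s=np.linalg.lstsq(A,(P[:,:2]**2).sum(1),rcond=None)[0];return s[:2],np.sqrt(s[2]+s[:2]@s[:2])
bore=((im.max(2)<70)&roi)[195:225,160:192].astype(np.uint8)
n,l,st,ce=cv2.connectedComponentsWithStats(bore);i=1+st[1:,4].argmax();print(st[i],ce[i]+[160,195])
blue=((hsv[...,0]>95)&(hsv[...,0]<125)&(hsv[...,1]>130)&roi).astype(np.uint8)
cs=max(cv2.findContours(blue,cv2.RETR_EXTERNAL,cv2.CHAIN_APPROX_NONE)[0],key=cv2.contourArea);h=cv2.convexHull(cs)[:,0]
# seal top outer r 31 at .099 : robust circle
H=cv2.convexHull(cs,returnPoints=True)[:,0].astype(float)
for z in(.099,.095):print('seal',cfit(back(H,z)))
# bore edge
m=(l==i).astype(np.uint8);m=cv2.resize(m,None,fx=1,fy=1);cc=cv2.findContours(m,cv2.RETR_EXTERNAL,cv2.CHAIN_APPROX_NONE)[0][0][:,0]+[160,195]
print('bore',cfit(back(cc,.115)))
# light ring (bright low-sat) outer
lt=((hsv[...,2]>150)&(hsv[...,1]<60)&roi).astype(np.uint8)[175:240,150:212]
n,l,st,ce=cv2.connectedComponentsWithStats(lt);i=1+st[1:,4].argmax();print(st[i])
c2=max(cv2.findContours((l==i).astype(np.uint8),cv2.RETR_EXTERNAL,cv2.CHAIN_APPROX_NONE)[0],key=len);c2=cv2.convexHull(c2)[:,0]+[150,175]
for z in(.115,.112):print('ring',cfit(back(c2,z)))
import cv2 as _
z=cv2.resize(im[150:260,130:260],None,fx=6,fy=5,interpolation=cv2.INTER_CUBIC)
cv2.imwrite('pics/c2.png',z[:550,:780])
```

```text
[  0   0  32  29 766] [175.26631854 207.91122715]
seal (array([0.45255168, 0.03119879]), np.float64(0.03207639868450667))
seal (array([0.45264494, 0.02905491]), np.float64(0.032563044656394396))
bore (array([0.45371602, 0.03005117]), np.float64(0.014877628439312044))
[  7   4  46  51 645]
ring (array([0.45279477, 0.03464982]), np.float64(0.022780714734628855))
ring (array([0.45287218, 0.03297984]), np.float64(0.023056674190493273))
```

View pics/c2.png

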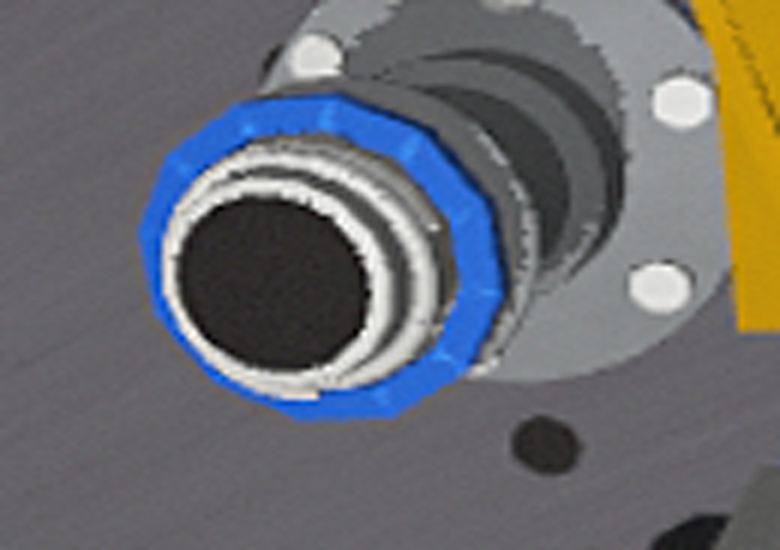

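Crop: bore rim spans x 159–192, y 189–224 in the original, so my ROI clipped it. I will refit it unclipped and cross-check with the other views.

```bash
cat > rf.py <<'E'
from fit import *
from scipy.optimize import least_squares
def cfit(P):
    A=np.c_[2*P[:,:2],np.ones(len(P))];s=np.linalg.lstsq(A,(P[:,:2]**2).sum(1),rcond=None)[0];return s[:2],np.sqrt(s[2]+s[:2]@s[:2])
def bore(w,im,u,v,thr=85,z=.115,k=28):
    u,v=int(u),int(v);g=im.max(2)
    m=(g[v-k:v+k,u-k:u+k]<thr).astype(np.uint8)
    m=cv2.morphologyEx(m,cv2.MORPH_OPEN,np.ones((3,3),np.uint8))
    n,l,st,ce=cv2.connectedComponentsWithStats(m);i=l[k,k]
    cc=max(cv2.findContours((l==i).astype(np.uint8),cv2.RETR_EXTERNAL,cv2.CHAIN_APPROX_NONE)[0],key=len)[:,0]+[u-k,v-k]
    return st[i],cfit(np.array([fat(w,a,b,z) for a,b in cc]))
E
python3 - <<'E'
from rf import *
w=np.load('w5.npy',allow_pickle=True).item();im=cv2.imread('pics/w5.png')
print(bore(w,im,175,207));print(bore(w,im,175,207,thr=110))
w2=np.load('w2.npy',allow_pickle=True).item();print(bore(w2,cv2.imread('pics/w2.png'),62,209,k=14))
# mouth direction in hand
ml=fat(w,221,84,.2206);print()
s=arm.get_state();rim=s['eef_pos'][2]-.0622
a=fat(w,221,84,rim+.062);b=fat(w,407,84,rim+.062);m=(a+b)/2
ax=s['eef_pos'];print('width',np.linalg.norm(a-b),'yaw',np.degrees(np.arctan2(*(m-ax)[1::-1])),np.degrees(np.arctan2(*(a-b)[1::-1])),np.linalg.norm((m-ax)[:2]))
print('boss in hand',fit(w,im,s['eef_pos'][:2],rim+.092,rim+.07,.022))
print(s['tcp_rot'],90-2*np.degrees(np.arctan2(s['tcp_rot'][0],s['tcp_rot'][1])))
E
```

```text
(array([ 13,  10,  31,  35, 861], dtype=int32), (array([0.45252505, 0.03058312]), np.float64(0.01566657801382501)))
(array([ 13,  10,  31,  35, 876], dtype=int32), (array([0.45246132, 0.03062535]), np.float64(0.015799001648513892)))
(array([  4,   2,  18,  26, 369], dtype=int32), (array([0.45270738, 0.03103811]), np.float64(0.015457394693500444)))

width 0.08634085203273209 yaw 153.77733743205124 -116.17655352888035 0.08591960065292174
boss in hand ([(np.int64(660), np.float64(0.5034111902697994), np.float64(0.1440297972911231)), (np.int64(721), np.float64(0.5034111902697994), np.float64(0.1430297972911231)), (np.int64(724), np.float64(0.5034111902697994), np.float64(0.1450297972911231))], array([0.50353619, 0.1442798 ]))
[ 2.26271004e-01  9.74064321e-01 -4.85858629e-05 -3.58016364e-04] 63.8447401798154
```

Riser axis is at (0.4526, 0.0308) and two views agree. The nozzle sits in hand at yaw 153.8°. The final facing is about -6.8°, so the set-on yaw is 219.2°, a turn of +1.141 rad. I move over the riser while turning.

```bash
python3 -m inch '[{"dx":-0.0053,"dy":-0.0112,"dz":0,"ax":0,"ay":0,"az":0.114,"hand":0.036},{"dx":-0.0053,"dy":-0.0112,"dz":0,"ax":0,"ay":0,"az":0.114,"hand":0.036},{"dx":-0.0053,"dy":-0.0112,"dz":0,"ax":0,"ay":0,"az":0.114,"hand":0.036},{"dx":-0.0053,"dy":-0.0112,"dz":0,"ax":0,"ay":0,"az":0.114,"hand":0.036},{"dx":-0.0053,"dy":-0.0112,"dz":0,"ax":0,"ay":0,"az":0.114,"hand":0.036}]'
python3 -m inch '[{"dx":-0.0053,"dy":-0.0112,"dz":0,"ax":0,"ay":0,"az":0.114,"hand":0.036},{"dx":-0.0053,"dy":-0.0112,"dz":0,"ax":0,"ay":0,"az":0.114,"hand":0.036},{"dx":-0.0053,"dy":-0.0112,"dz":0,"ax":0,"ay":0,"az":0.114,"hand":0.036},{"dx":-0.0053,"dy":-0.0112,"dz":0,"ax":0,"ay":0,"az":0.114,"hand":0.036},{"dx":-0.0053,"dy":-0.0112,"dz":0,"ax":0,"ay":0,"az":0.114,"hand":0.036}]'
python3 -m inch '[{"dx":0,"dy":0,"dz":0,"ax":0,"ay":0,"az":0,"hand":0.036},{"dx":0,"dy":0,"dz":0,"ax":0,"ay":0,"az":0,"hand":0.036},{"dx":0,"dy":0,"dz":0,"ax":0,"ay":0,"az":0,"hand":0.036}]'
cat > st.py <<'E'
from h import *
s=arm.get_state();q=s['tcp_rot']
print(round(s['t'],2),'pos',s['eef_pos'].round(5),'rim',round(s['eef_pos'][2]-.0622,4),'yaw',round(180-2*np.degrees(np.arctan2(q[0],q[1])),2),'q',q.round(4),'j',s['joint_pos'].round(2),'F',s['ft_force'].round(1),'M',s['moment'].round(2),s['opening'],s['grip_force'])
E
python3 st.py
python3 - <<'E'
from h import *
for n in('top','side'):cv2.imwrite(f'pics/{n}1.png',arm.read_camera(n)[:,:,::-1])
E
```

```text
t: 6.22
eef_pos: [0.479, 0.0861, 0.2212]
tcp_rot: [-0.058, 0.998, -0.0, -0.0]
ft_force: [0.5, -0.3, -3.4]
opening: 0.0427
grip_force: 33.9
t: 6.85
eef_pos: [0.4526, 0.03, 0.2213]
tcp_rot: [-0.336, 0.942, 0.0, 0.0]
ft_force: [-0.1, -0.4, -2.7]
opening: 0.0429
grip_force: 33.9
t: 7.22
eef_pos: [0.4528, 0.0306, 0.2213]
tcp_rot: [-0.334, 0.942, 0.0, 0.0]
ft_force: [0.1, 0.2, -3.8]
opening: 0.043
grip_force: 33.9
7.22 pos [0.45284 0.03058 0.22125] rim 0.1591 yaw 219.07 q [-3.344e-01  9.424e-01  1.000e-04  1.000e-04] j [-0.35  0.12  0.27  1.78 -0.03  1.25  2.18] F [ 0.1  0.2 -3.8] M [ 0.03 -0.03 -0.01] 0.04303229468873726 33.88870210968889
```

```bash
python3 -m inch '[{"dx":0,"dy":0,"dz":-0.015,"ax":0,"ay":0,"az":0,"hand":0.036},{"dx":0,"dy":0,"dz":-0.015,"ax":0,"ay":0,"az":0,"hand":0.036},{"dx":0,"dy":0,"dz":-0.01,"ax":0,"ay":0,"az":0,"hand":0.036},{"dx":0,"dy":0,"dz":0,"ax":0,"ay":0,"az":0,"hand":0.036}]'
python3 -m inch '[{"dx":0,"dy":0,"dz":-0.002,"ax":0,"ay":0,"az":0,"hand":0.036},{"dx":0,"dy":0,"dz":-0.002,"ax":0,"ay":0,"az":0,"hand":0.036},{"dx":0,"dy":0,"dz":-0.002,"ax":0,"ay":0,"az":0,"hand":0.036},{"dx":0,"dy":0,"dz":-0.002,"ax":0,"ay":0,"az":0,"hand":0.036}]'; python3 st.py
```

```text
t: 7.82
eef_pos: [0.4514, 0.0295, 0.1799]
tcp_rot: [-0.334, 0.943, 0.0, -0.002]
ft_force: [-0.8, -0.0, -2.7]
opening: 0.0431
grip_force: 33.9
t: 8.32
eef_pos: [0.4527, 0.0297, 0.1733]
tcp_rot: [-0.334, 0.943, 0.0, 0.0]
ft_force: [0.1, 0.9, -3.4]
opening: 0.0433
grip_force: 33.9
8.32 pos [0.45267 0.02971 0.17334] rim 0.1111 yaw 219.03 q [-3.341e-01  9.425e-01  0.000e+00  2.000e-04] j [-0.34  0.16  0.27  1.86 -0.05  1.13  2.2 ] F [ 0.1  0.9 -3.4] M [ 0.04  0.   -0.03] 0.04328989488481965 33.8815619435627
```

```bash
python3 -m inch '[{"dx":0,"dy":0.001,"dz":0,"ax":0,"ay":0,"az":0,"hand":0.036},{"dx":0,"dy":0,"dz":-0.0015,"ax":0,"ay":0,"az":0,"hand":0.036},{"dx":0,"dy":0,"dz":-0.0015,"ax":0,"ay":0,"az":0,"hand":0.036},{"dx":0,"dy":0,"dz":-0.0015,"ax":0,"ay":0,"az":0,"hand":0.036}]'; python3 st.py;python3 -m inch '[{"dx":0,"dy":0,"dz":-0.0015,"ax":0,"ay":0,"az":0,"hand":0.036},{"dx":0,"dy":0,"dz":-0.001,"ax":0,"ay":0,"az":0,"hand":0.036}]' >/dev/null; python3 st.py
```

```text
t: 8.82
eef_pos: [0.4526, 0.0307, 0.1687]
tcp_rot: [-0.334, 0.943, 0.0, 0.0]
ft_force: [0.2, -0.7, -3.7]
opening: 0.0434
grip_force: 33.9
8.82 pos [0.45256 0.03069 0.16869] rim 0.1065 yaw 219.04 q [-0.3341  0.9425  0.      0.    ] j [-0.34  0.16  0.27  1.87 -0.05  1.12  2.2 ] F [ 0.2 -0.7 -3.7] M [-0.    0.01  0.01] 0.043362729402163784 33.8762496819254
9.07 pos [0.45265 0.03069 0.16635] rim 0.1041 yaw 219.03 q [-3.341e-01  9.425e-01  0.000e+00  1.000e-04] j [-0.34  0.17  0.27  1.87 -0.05  1.11  2.2 ] F [-0.4 -0.2  0.6] M [0.03 0.14 0.02] 0.043053390325108035 34.1240282705985
```

```bash
python3 -m inch '[{"dx":0,"dy":0,"dz":0,"ax":0,"ay":0,"az":0,"hand":0.036},{"dx":0,"dy":0,"dz":0,"ax":0,"ay":0,"az":0,"hand":0.036}]' >/dev/null; python3 st.py;python3 -m inch '[{"dx":0,"dy":0,"dz":-0.0007,"ax":0,"ay":0,"az":0,"hand":0.036},{"dx":0,"dy":0,"dz":0,"ax":0,"ay":0,"az":0,"hand":0.036}]' >/dev/null; python3 st.py
```

```text
9.32 pos [0.45261 0.03071 0.16644] rim 0.1042 yaw 219.04 q [-3.341e-01  9.425e-01  0.000e+00  1.000e-04] j [-0.34  0.17  0.27  1.87 -0.05  1.11  2.2 ] F [-0.1  0.1 -1.5] M [0.04 0.11 0.01] 0.04332402702218353 33.93655057763681
9.57 pos [0.45287 0.03079 0.16624] rim 0.104 yaw 219.03 q [-3.341e-01  9.425e-01  1.000e-04  4.000e-04] j [-0.34  0.17  0.27  1.87 -0.05  1.11  2.2 ] F [-1.1 -1.   2.7] M [0.07 0.41 0.02] 0.0431272842383799 34.22401933930814
```

The nozzle is resting at rim 104 mm, above 103.5, so I follow the advice: lift 5 mm, turn half a radian clockwise and set on again.

```bash
python3 -m inch '[{"dx":0,"dy":0,"dz":0.0055,"ax":0,"ay":0,"az":0,"hand":0.036},{"dx":0,"dy":0,"dz":0,"ax":0,"ay":0,"az":-0.17,"hand":0.036},{"dx":0,"dy":0,"dz":0,"ax":0,"ay":0,"az":-0.17,"hand":0.036},{"dx":0,"dy":0,"dz":0,"ax":0,"ay":0,"az":-0.16,"hand":0.036},{"dx":0,"dy":0,"dz":0,"ax":0,"ay":0,"az":0,"hand":0.036}]' >/dev/null; python3 st.py;python3 -m inch '[{"dx":0,"dy":0,"dz":-0.0015,"ax":0,"ay":0,"az":0,"hand":0.036},{"dx":0,"dy":0,"dz":-0.0015,"ax":0,"ay":0,"az":0,"hand":0.036},{"dx":0,"dy":0,"dz":-0.0015,"ax":0,"ay":0,"az":0,"hand":0.036},{"dx":0,"dy":0,"dz":-0.0005,"ax":0,"ay":0,"az":0,"hand":0.036},{"dx":0,"dy":0,"dz":0,"ax":0,"ay":0,"az":0,"hand":0.036}]' >/dev/null; python3 st.py
```

```text
10.2 pos [0.45239 0.03062 0.17081] rim 0.1086 yaw 190.5 q [-9.150e-02  9.958e-01 -1.000e-04 -2.000e-04] j [-0.39  0.16  0.32  1.87 -0.06  1.12  1.71] F [ 0.4 -0.6 -3.1] M [ 0.02 -0.06 -0.03] 0.04283327801478129 33.87677134713158
10.82 pos [0.45256 0.03066 0.16608] rim 0.1039 yaw 190.4 q [-0.0906  0.9959 -0.     -0.    ] j [-0.39  0.17  0.32  1.87 -0.06  1.11  1.71] F [ 0.6 -0.7 -3.1] M [ 0.05 -0.09  0.03] 0.04311453743722932 33.87920406879857
```

```bash
python3 -m inch '[{"dx":0,"dy":0,"dz":-0.0007,"ax":0,"ay":0,"az":0,"hand":0.036},{"dx":0,"dy":0,"dz":0,"ax":0,"ay":0,"az":0,"hand":0.036}]' >/dev/null; python3 st.py;python3 -m inch '[{"dx":0,"dy":0,"dz":-0.0006,"ax":0,"ay":0,"az":0,"hand":0.036},{"dx":0,"dy":0,"dz":0,"ax":0,"ay":0,"az":0,"hand":0.036}]' >/dev/null; python3 st.py
```

```text
11.07 pos [0.45256 0.03067 0.16539] rim 0.1032 yaw 190.39 q [-0.0905  0.9959  0.      0.    ] j [-0.39  0.17  0.32  1.87 -0.06  1.11  1.71] F [-1.3 -0.4 -3.3] M [ 0.03 -0.    0.04] 0.043111686838195044 33.877900599036366
11.32 pos [0.45276 0.0307  0.16508] rim 0.1029 yaw 190.38 q [-9.050e-02  9.959e-01  1.000e-04  2.000e-04] j [-0.39  0.17  0.32  1.87 -0.06  1.11  1.71] F [-0.1  0.5 -0.8] M [-0.04  0.05 -0.03] 0.04322499345405128 33.9920541155152
```

It now rests at rim 103 mm, 1.2 mm lower for 0.5 rad, so the lugs are properly on the ribs. I start screwing with dz = 2.4 mm/rad, watching the forces.

```bash
python3 -m inch '[{"dx":0,"dy":0,"dz":-0.00024,"ax":0,"ay":0,"az":-0.1,"hand":0.036},{"dx":0,"dy":0,"dz":-0.00024,"ax":0,"ay":0,"az":-0.1,"hand":0.036},{"dx":0,"dy":0,"dz":-0.00024,"ax":0,"ay":0,"az":-0.1,"hand":0.036},{"dx":0,"dy":0,"dz":-0.00024,"ax":0,"ay":0,"az":-0.1,"hand":0.036},{"dx":0,"dy":0,"dz":-0.00024,"ax":0,"ay":0,"az":-0.1,"hand":0.036}]' >/dev/null; python3 st.py
```

```text
11.95 pos [0.45242 0.03105 0.16355] rim 0.1013 yaw 161.57 q [ 1.602e-01  9.871e-01  2.000e-04 -2.000e-04] j [-0.43  0.17  0.37  1.88 -0.07  1.11  1.22] F [ 0.1  0.9 -1.9] M [0.12 0.05 0.02] 0.04311375884355108 33.89980433159508
```

```bash
python3 -m inch '[{"dx":0,"dy":0,"dz":-0.00024,"ax":0,"ay":0,"az":-0.1,"hand":0.036},{"dx":0,"dy":0,"dz":-0.00024,"ax":0,"ay":0,"az":-0.1,"hand":0.036},{"dx":0,"dy":0,"dz":-0.00024,"ax":0,"ay":0,"az":-0.1,"hand":0.036},{"dx":0,"dy":0,"dz":-0.00024,"ax":0,"ay":0,"az":-0.1,"hand":0.036},{"dx":0,"dy":0,"dz":-0.00024,"ax":0,"ay":0,"az":-0.1,"hand":0.036}]' >/dev/null; python3 st.py
```

```text
12.57 pos [0.45256 0.03088 0.16235] rim 0.1002 yaw 132.92 q [ 3.994e-01  9.168e-01  1.000e-04 -0.000e+00] j [-0.48  0.17  0.43  1.88 -0.08  1.1   0.73] F [ 0.5  0.2 -4.1] M [ 0.04 -0.01 -0.04] 0.04300854335207049 33.88433299376629
```

```bash
python3 -m inch '[{"dx":0,"dy":0,"dz":-0.00024,"ax":0,"ay":0,"az":-0.1,"hand":0.036},{"dx":0,"dy":0,"dz":-0.00024,"ax":0,"ay":0,"az":-0.1,"hand":0.036},{"dx":0,"dy":0,"dz":-0.00024,"ax":0,"ay":0,"az":-0.1,"hand":0.036},{"dx":0,"dy":0,"dz":-0.00024,"ax":0,"ay":0,"az":-0.1,"hand":0.036},{"dx":0,"dy":0,"dz":-0.00024,"ax":0,"ay":0,"az":-0.1,"hand":0.036}]' >/dev/null; python3 st.py
python3 -m inch '[{"dx":0,"dy":0,"dz":-0.00024,"ax":0,"ay":0,"az":-0.1,"hand":0.036},{"dx":0,"dy":0,"dz":-0.00024,"ax":0,"ay":0,"az":-0.1,"hand":0.036},{"dx":0,"dy":0,"dz":-0.00024,"ax":0,"ay":0,"az":-0.1,"hand":0.036},{"dx":0,"dy":0,"dz":0,"ax":0,"ay":0,"az":0,"hand":0.036},{"dx":0,"dy":0,"dz":0,"ax":0,"ay":0,"az":0,"hand":0.036}]' >/dev/null; python3 st.py
python3 - <<'E'
from h import *
w=arm.calibration('wrist');im=arm.read_camera('wrist')[:,:,::-1];np.save('w6.npy',w);cv2.imwrite('pics/w6.png',im)
X=np.array([[.7852,-.0132,.023],[.789,-.009,.023]]);p=fproj(w,X);print(p)
t=cv2.imread('pics/top0.png')
u,v=p[0].astype(int);u0=max(0,min(640-133,u-66));v0=max(0,min(300,v-50))
a=cv2.resize(im[v0:v0+100,u0:u0+133],(532,400),interpolation=cv2.INTER_CUBIC);print(u0,v0)
cv2.imwrite('pics/c3.png',np.vstack([cv2.resize(im,(320,200)),np.zeros((200,320,3),np.uint8)]) if 0 else np.hstack([a,np.vstack([cv2.resize(im,(268,168)),np.zeros((232,268,3),np.uint8)])]))
E
```

```text
13.2 pos [0.45289 0.03131 0.16145] rim 0.0993 yaw 104.28 q [6.137e-01 7.895e-01 6.000e-04 1.000e-04] j [-0.53  0.18  0.49  1.88 -0.09  1.1   0.24] F [-0.5  0.6 -1.4] M [ 0.21 -0.   -0.02] 0.04317038757300237 33.97249683039263
13.82 pos [0.45303 0.03083 0.1608 ] rim 0.0986 yaw 87.34 q [7.233e-01 6.905e-01 5.000e-04 3.000e-04] j [-0.56  0.18  0.52  1.89 -0.1   1.1  -0.05] F [ 0.8 -0.2 -1.9] M [ 0.09 -0.2   0.02] 0.04301160680429748 34.00434966897592
[[575.81897931 220.21454552]
 [578.13593467 216.88036995]]
507 170
```

View pics/c3.png

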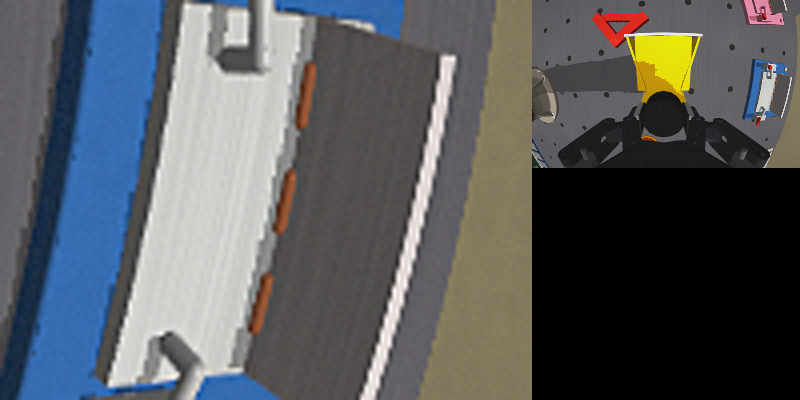

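Crop: the three weld beads have the middle one at wrist pixel (578.5,220.5), and the ends at (583.8,193.8) and (572.3,246). The mouth is still at the same pixels in the hand, so no slip.

Run:
```python
from h import *
w=np.load('w6.npy',allow_pickle=True).item();im=cv2.imread('pics/w6.png')
S=np.array([fat(w,578.5,220.5,.023),fat(w,583.8,193.8,.023),fat(w,572.3,246,.023)]);print(S,S[1:].mean(0))
c=arm.calibration('top')
print('top rel yaw',at(c,326.4,147.8,.023),at(c,314.5,234.5,.115))
for r in([.4526,.0308],):
    for s in S[:1]:print('yaw',np.degrees(np.arctan2(s[1]-r[1],s[0]-r[0])))
# slip check: white lip corners
for f in('w5','w6'):
    i=cv2.imread(f'pics/{f}.png');h=cv2.cvtColor(i,cv2.COLOR_BGR2HSV)
    m=(h[60:105,180:450,1]<60)&(h[60:105,180:450,2]>140)
    n,l,st,ce=cv2.connectedComponentsWithStats(m.astype(np.uint8));k=1+st[1:,4].argmax();y,x=np.where(l==k)
    print(f,st[k],ce[k],np.polyfit(x,y,1),x.min()+180,x.max()+180)
```

```text
[[ 0.79121453 -0.0140067   0.023     ]
 [ 0.79365841  0.02114685  0.023     ]
 [ 0.78875668 -0.04898802  0.023     ]] [ 0.79120755 -0.01392058  0.023     ]
top rel yaw [ 0.78521012 -0.01322281  0.023     ] [0.4506549 0.0290966 0.115    ]
yaw -7.53779435414382
w5 [  40   18  188   10 1172] [136.14505119  21.4394198 ] [-1.99543218e-03  2.17110880e+01] 220 407
w6 [  40   17  188   11 1292] [134.34287926  21.29566563] [-3.55687277e-03  2.17735062e+01] 220 407
```

Seam bearing is -7.5° from the wrist camera and -7.2° from the top camera, so I aim for -7.4°. About 1.65 rad remains; I continue.

```bash
python3 -m inch '[{"dx":0,"dy":0,"dz":-0.00024,"ax":0,"ay":0,"az":-0.1,"hand":0.036},{"dx":0,"dy":0,"dz":-0.00024,"ax":0,"ay":0,"az":-0.1,"hand":0.036},{"dx":0,"dy":0,"dz":-0.00024,"ax":0,"ay":0,"az":-0.1,"hand":0.036},{"dx":0,"dy":0,"dz":-0.00024,"ax":0,"ay":0,"az":-0.1,"hand":0.036},{"dx":0,"dy":0,"dz":-0.00024,"ax":0,"ay":0,"az":-0.1,"hand":0.036}]' >/dev/null; python3 st.py
```

```text
14.5 pos [0.45307 0.03059 0.15966] rim 0.0975 yaw 58.48 q [8.726e-01 4.885e-01 5.000e-04 3.000e-04] j [-0.62  0.19  0.59  1.89 -0.12  1.1  -0.53] F [ 0.1 -0.1  0.6] M [-0.04 -0.08  0.05] 0.043113295349301084 34.08073836006224
```

```bash
python3 -m inch '[{"dx":0,"dy":0,"dz":-0.00024,"ax":0,"ay":0,"az":-0.1,"hand":0.036},{"dx":0,"dy":0,"dz":-0.00024,"ax":0,"ay":0,"az":-0.1,"hand":0.036},{"dx":0,"dy":0,"dz":-0.00024,"ax":0,"ay":0,"az":-0.1,"hand":0.036},{"dx":0,"dy":0,"dz":-0.00024,"ax":0,"ay":0,"az":-0.1,"hand":0.036},{"dx":0,"dy":0,"dz":-0.00024,"ax":0,"ay":0,"az":-0.1,"hand":0.036}]' >/dev/null; python3 st.py
```

```text
15.12 pos [0.45292 0.03027 0.15852] rim 0.0963 yaw 29.83 q [9.663e-01 2.574e-01 3.000e-04 4.000e-04] j [-0.67  0.19  0.66  1.89 -0.13  1.1  -1.02] F [-0.9 -1.1  0.3] M [-0.2  -0.01  0.09] 0.04306045096558706 34.11849674535915
```

```bash
python3 -m inch '[{"dx":0,"dy":0,"dz":-0.00024,"ax":0,"ay":0,"az":-0.1,"hand":0.036},{"dx":0,"dy":0,"dz":-0.00024,"ax":0,"ay":0,"az":-0.1,"hand":0.036},{"dx":0,"dy":0,"dz":-0.00024,"ax":0,"ay":0,"az":-0.1,"hand":0.036},{"dx":0,"dy":0,"dz":-0.00024,"ax":0,"ay":0,"az":-0.1,"hand":0.036},{"dx":0,"dy":0,"dz":-0.00024,"ax":0,"ay":0,"az":-0.1,"hand":0.036}]' >/dev/null; python3 st.py
python3 -m inch '[{"dx":0,"dy":0,"dz":-0.0002,"ax":0,"ay":0,"az":-0.08,"hand":0.036},{"dx":0,"dy":0,"dz":-0.00015,"ax":0,"ay":0,"az":-0.06,"hand":0.036},{"dx":0,"dy":0,"dz":0,"ax":0,"ay":0,"az":0,"hand":0.036},{"dx":0,"dy":0,"dz":0,"ax":0,"ay":0,"az":0,"hand":0.036}]' >/dev/null; python3 st.py
```

```text
15.75 pos [0.45272 0.03008 0.15736] rim 0.0952 yaw 1.19 q [9.999e-01 1.040e-02 1.000e-04 4.000e-04] j [-0.73  0.2   0.73  1.9  -0.15  1.1  -1.49] F [-0.7 -1.   1.9] M [-0.26  0.14  0.08] 0.04298878112031164 34.16522690327838
16.25 pos [0.45272 0.03003 0.1569 ] rim 0.0947 yaw -6.67 q [ 9.983e-01 -5.820e-02  1.000e-04  3.000e-04] j [-0.75  0.21  0.75  1.9  -0.16  1.1  -1.62] F [-0.7 -0.9  1.9] M [-0.58  0.27  0.01] 0.04309756817905738 34.26913880277425
```

```bash
python3 -m inch '[{"dx":0,"dy":0,"dz":0,"ax":0,"ay":0,"az":-0.013,"hand":0.036},{"dx":0,"dy":0,"dz":0.0002,"ax":0,"ay":0,"az":0,"hand":0.036},{"dx":0,"dy":0,"dz":0,"ax":0,"ay":0,"az":0,"hand":0.036}]' >/dev/null; python3 st.py
python3 - <<'E'
from h import *
i=arm.read_camera('wrist')[:,:,::-1];cv2.imwrite('pics/w7.png',i)
h=cv2.cvtColor(i,cv2.COLOR_BGR2HSV)
m=(h[60:105,180:450,1]<60)&(h[60:105,180:450,2]>140)
n,l,st,ce=cv2.connectedComponentsWithStats(m.astype(np.uint8));k=1+st[1:,4].argmax();y,x=np.where(l==k)
print(st[k],ce[k],np.polyfit(x,y,1),x.min()+180,x.max()+180)
E
```

```text
16.62 pos [0.45263 0.03019 0.15676] rim 0.0946 yaw -7.46 q [ 9.979e-01 -6.500e-02  1.000e-04  4.000e-04] j [-0.75  0.21  0.75  1.9  -0.16  1.1  -1.64] F [-0.9 -2.8  2.3] M [-0.74  0.23  0.04] 0.043047898153259545 34.212005054578185
[  40   17  188   11 1270] [133.14488189  21.5       ] [-3.29271181e-03  2.19384077e+01] 220 407
```

No slip, and the facing is -7.46°. I open the fingers and rise.

```bash
python3 -m inch '[{"dx":0,"dy":0,"dz":0,"ax":0,"ay":0,"az":0,"hand":0.05},{"dx":0,"dy":0,"dz":0,"ax":0,"ay":0,"az":0,"hand":0.06},{"dx":0,"dy":0,"dz":0,"ax":0,"ay":0,"az":0,"hand":0.085},{"dx":0,"dy":0,"dz":0,"ax":0,"ay":0,"az":0,"hand":0.085},{"dx":0,"dy":0,"dz":0,"ax":0,"ay":0,"az":0,"hand":0.085}]' >/dev/null; python3 st.py
python3 - <<'E'
from h import *
i=arm.read_camera('wrist')[:,:,::-1];cv2.imwrite('pics/w8.png',i)
h=cv2.cvtColor(i,cv2.COLOR_BGR2HSV)
m=(h[60:105,180:450,1]<60)&(h[60:105,180:450,2]>140)
n,l,st,ce=cv2.connectedComponentsWithStats(m.astype(np.uint8));k=1+st[1:,4].argmax();y,x=np.where(l==k)
print(st[k],ce[k],np.polyfit(x,y,1),x.min()+180,x.max()+180)
E
```

```text
17.3 pos [0.45256 0.0308  0.1567 ] rim 0.0945 yaw -7.45 q [ 9.979e-01 -6.500e-02 -0.000e+00 -1.000e-04] j [-0.75  0.21  0.75  1.9  -0.16  1.1  -1.64] F [ 0.3 -0.4 -0.7] M [ 0.04 -0.02 -0.02] 0.08556988658873771 0.0
[  40   17  189   11 1304] [134.54984663  21.2208589 ] [-6.19018477e-03  2.20537473e+01] 220 408
```

```bash
python3 -m inch '[{"dx":0,"dy":0,"dz":0.015,"ax":0,"ay":0,"az":0,"hand":0.085},{"dx":0,"dy":0,"dz":0.035,"ax":0,"ay":0,"az":0,"hand":0.085},{"dx":-0.005,"dy":0,"dz":0.045,"ax":0,"ay":0,"az":0,"hand":0.085},{"dx":-0.04,"dy":0.005,"dz":0.045,"ax":0,"ay":0,"az":0,"hand":0.085},{"dx":-0.03,"dy":0,"dz":0.02,"ax":0,"ay":0,"az":0,"hand":0.085}]' >/dev/null
python3 -m inch '[{"dx":0,"dy":0,"dz":0,"ax":0,"ay":0,"az":0,"hand":0.085},{"dx":0,"dy":0,"dz":0,"ax":0,"ay":0,"az":0,"hand":0.085},{"dx":0,"dy":0,"dz":0,"ax":0,"ay":0,"az":0,"hand":0.085}]' >/dev/null; python3 st.py
python3 - <<'E'
from h import *
w=arm.calibration('wrist');i=arm.read_camera('wrist')[:,:,::-1];np.save('w9.npy',w);cv2.imwrite('pics/w9.png',i)
t=arm.read_camera('top')[:,:,::-1];cv2.imwrite('pics/top2.png',t)
cr=cv2.resize(t[120:260,270:380],(330,420),interpolation=cv2.INTER_CUBIC)
b=np.zeros((420,800,3),np.uint8);b[:290,:464]=cv2.resize(i,(464,290));b[:,466:796]=cr
cv2.imwrite('pics/c4.png',b)
E
```

```text
18.35 pos [0.37772 0.03539 0.31601] rim 0.2538 yaw -7.51 q [ 9.979e-01 -6.550e-02 -7.000e-04  8.000e-04] j [-0.91 -0.13  0.69  1.77  0.09  1.48 -1.94] F [0.3 0.1 0.1] M [ 0.03  0.   -0.02] 0.08519829957239408 0.0
```

View pics/c4.png

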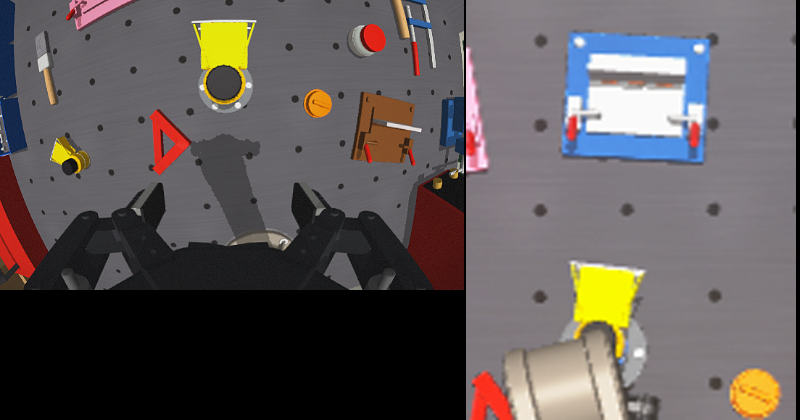

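Run:
```python
from rf import *
w=np.load('w9.npy',allow_pickle=True).item();im=cv2.imread('pics/w9.png')
h=cv2.cvtColor(im,cv2.COLOR_BGR2HSV);u0,v0=250,15
m=(h[v0:45,u0:370,1]<60)&(h[v0:45,u0:370,2]>140)
n,l,st,ce=cv2.connectedComponentsWithStats(m.astype(np.uint8));k=1+st[1:,4].argmax();y,x=np.where(l==k)
L=np.array([x.min()+u0,y[x<x.min()+3].mean()+v0]);R=np.array([x.max()+u0,y[x>x.max()-3].mean()+v0]);print(L,R)
a=fat(w,*L,.1565);b=fat(w,*R,.1565);mm=(a+b)/2
print('perp yaw',np.degrees(np.arctan2(*(a-b)[1::-1]))-90,'width',np.linalg.norm(a-b))
c,avg=fit(w,im,(.4526,.0308),.1865,.1555,.022);print('boss',avg,'yaw',np.degrees(np.arctan2(mm[1]-avg[1],mm[0]-avg[0])),'reach',np.hypot(*(mm[:2]-avg)),'yaw from riser',np.degrees(np.arctan2(mm[1]-.0308,mm[0]-.4526)))
t=arm.calibration('top');p=(at(t,305,207.7,.1565)+at(t,329.3,210.3,.1565))/2;s=at(t,326.4,147.8,.023);r=at(t,314.5,234.5,.115)
print('top',np.degrees(np.arctan2(*(p-r)[1::-1])),np.degrees(np.arctan2(*(s-r)[1::-1])),np.degrees(np.arctan2(*(s-p)[1::-1])))
```

```text
[264.  30.] [353.  29.]
perp yaw -7.193922868266171 width 0.08652396582370432
boss [0.45385 0.03055] yaw -7.266982326015013 reach 0.08711664034677911 yaw from riser -7.325242269231381
top -7.214767100047896 -7.2093144022632 -7.207432253156334
```

Every measurement puts the mouth at -7.2° to -7.5°, matching the seam bearing, and the nozzle rests on its thread with the seal pressed about 4 mm. I hand it in.

```bash
python3 -c "
from plant import arm
print(arm.sign_off())"
```

```text
the job is handed in; nothing more can be done
None
```

I screwed the nozzle onto the riser, released it and handed the job in: its mouth points within about 0.3° of the seam, the seal ring is pressed about 4 mm (worked out from rim height, not seen), and I touched nothing else on the bench.

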